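# Feed one test disc with a shuttle feeder

## Task

Feed exactly one steel test disc from the hand-operated magazine feeder: hook a fingertip behind the red upright lip of its slide and draw the slide all the way out to its stop, so that the lowest disc drops into the catch tray, then push the slide fully home again so that the next disc of the stack settles into the slide. Work with fingertips only: do not grip or pinch the lip from both sides, do not touch the discs, and leave the loupe, gauge block, spare ring and carton that lie on the worktop where they are.

Things in the scene. Friction and masses are not known exactly. Their poses are not given: they have to be found in the camera images.
- feeder: Aluminium magazine feeder on a grey foot plate, bolted down: 206 mm long (x), 104 wide (y), 150 high. Origin at worktop height under the magazine's axis; its x axis lies along the slide; its front, with the red lip, points to its -x. In this frame (as all feeder values): slideway floor z = 66 mm, slide plate z = 66 to 80; gib strips over the slide's edges, |y| = 28 to 43, up to z = 85 mm.
- magazine (a point): Centre of the top face of the bridge plate that carries the magazine: 92 mm above the feeder's origin. The plate reaches 33 mm before and behind it (feeder x), 47 mm to either side; four posts on it, up to 150 mm above the worktop, hold the stack. Between plate and lip the slide's top is flat and free. To the right, lever arms of the hardness tester reach to world y = -0.15, 0.19 m up.
- catch_tray (a point): Centre of the catch tray's rubber floor, 8 mm above the worktop, at x = -68 mm, y = 0 in the feeder's frame. The tray spans 38 mm before and behind it and 35 mm to either side; front wall 14 mm high, clear windows at the sides; empty at the start. A disc carried out past the end of the slideway floor (x = -30 mm) drops 58 mm into it.
- slide (a joint): Slide travel in m: 0 fully home (the start), 0.062 out at its stop, along the feeder's -x. No spring: it stays where left. Friction 2.5 N, damping 12 N s/m, plus the stack's friction (2 to 5 N). The plate has a round 52 mm through-pocket, under the magazine when home, in which the lowest disc lies and is carried along; the plate's tail then holds up the stack until the pocket is back.
- lip (a point): Middle of the top edge of the lip's back face (the face towards the magazine), moving with the slide; at home at x = -100 mm, y = 0, z = 107 mm in the feeder's frame. The lip is a red upright plate at the front of the slide, 52 mm wide (y), 6 mm thick (it reaches 5.8 mm from this point towards the feeder's -x), standing 27 mm above the slide's top.
- disc_1: Lowest hardness test disc, bare turned steel, about 0.2 kg, solid, 47 mm outside, 16 mm high; origin in the centre of its underside (as for all discs). At the start in the slide's pocket.
- disc_2: Second disc of the stack, the same size, on disc_1.
- disc_3: Third disc of the stack, the same size, on disc_2.
- disc_4: Top disc of the stack, the same size, on disc_3.
- loupe: Black eye loupe standing on the worktop, 33 mm across, 32 mm high; origin in the centre of its underside. Leave alone.
- gauge_block: Steel gauge block on the worktop, 9 x 30 x 18 mm; origin in the centre of its underside. Leave alone.
- spare_ring: Bearing ring lying on the worktop, 52 mm across, 15 mm high; origin in the centre of its underside. Leave alone.
- carton: Small cardboard carton on the worktop, 70 x 50 x 22 mm; origin in the centre of its underside. Leave alone.
Not all that is in view belongs to the job. What is shaped like the disc_4 but blue is not meant.

How it is judged (in metres and radians):
On the way, in this order (a step that is already met when the one before it is completed fails the run):
1. the slide is drawn out to its stop (within 3 mm) and the lowest disc has dropped into the catch tray (value of joint slide above 0.059 m and z of disc_1 in the frame of feeder below 0.05 m), for 0.1 s.
2. the slide is home again (within 2 mm) and the next disc has settled into its pocket (value of joint slide below 0.002 m and z of disc_2 in the frame of feeder below 0.0685 m), for 0.2 s.
At the end, for the whole second after the job is handed in: Slide home within 2 mm; the first disc at rest in the catch tray (its centre inside the tray walls, below 50 mm); the second disc lying flat in the slide's pocket on the slideway floor (underside within 2.5 mm of it); the other two stacked above it in the magazine (all of step 2 and z of disc_1 in the frame of feeder below 0.05 m and x of disc_1 in the frame of feeder between -0.108 and -0.029 m and y of disc_1 in the frame of feeder between -0.036 and 0.036 m and linear speed of disc_1 below 0.02 m/s and z of disc_2 in the frame of feeder above 0.064 m and horizontal distance between each of disc_2, disc_3, disc_4 and feeder below 0.006 m and angle between disc_2's own z axis and vertical below 0.06 rad); the robot touches nothing.
It fails at once if a second disc is fed (z of disc_2 in the frame of feeder below 0.055 m).
It fails at once if a disc is touched by the robot (contact force between any of the arm, the fingers and disc_1 above 0.5 N or contact force between any of the arm, the fingers and disc_2 above 0.5 N or contact force between any of the arm, the fingers and disc_3 above 0.5 N or contact force between any of the arm, the fingers and disc_4 above 0.5 N).
It fails at once if a disc is lifted out of the magazine (z of disc_1 in the frame of feeder above 0.076 m or z of disc_2 in the frame of feeder above 0.092 m or z of disc_3 in the frame of feeder above 0.108 m or z of disc_4 in the frame of feeder above 0.124 m).
It fails at once if the lip is pinched: the fingers bear on its back and its front at once (contact force between the fingers and slide_c0 above 1 N and contact force between the fingers and slide_c1 above 1 N).
It fails at once if a bystander is moved by more than 10 mm (distance of any of loupe, gauge_block, spare_ring, carton from where it was at the start of the episode above 0.01 m).
It also fails if it takes over 45 s, if anything falls off the work surface, if the arm or the gripper's body presses on something with over 40 N, if the wrist force passes 120 N, or if a joint passes its speed limit or range.

## Robot

A 6-joint arm with a two-finger parallel gripper is mounted at the origin on a cart in front of the work surface, level with it; the furniture and walls round the work are solid. World frame = base frame: x ahead of the robot, y to its left, z up, the work surface at z = 0. Lengths are in mm, angles in rad, forces in N, time in s.
With the tool pointing down it reaches from about 400 to 925 mm from the base axis. Payload 12.5 kg.
Tool frame: the origin (TCP) lies between the finger pads; the fingertips stand 19 mm ahead of it and the grasp point (between the pads) is the TCP (env.tips_ahead is the distance from the TCP to the fingertips, in mm); z points along the fingers, y is the line along which they close (so a half turn about z gives the same grasp; the last joint's range is limited). The gripper opens to 95 mm and grips with 3 to 60 N. Pads are 20 mm wide; open, the fingers measure 119 mm over their backs; the gripper's body (75 mm by 180 mm) begins 59 mm behind the grasp point.
Start: joints at [1.203, 0.491, 1.559, -0, 1.092, -0.106], TCP at [161.744, 603.725, 233.661] pointing down, gripper open.
Joint ranges: [-3.1, 3.1], [-0.84, 2.19], [0.05, 2.79], [-1.13, 4.28], [0.06, 2.93], [-2.69, 2.69]. Speed limits (rad/s): [2.22, 2.22, 2.79, 3.14, 3.14, 3.14].

## Interface

Orientations are given as [roll, pitch, yaw] about the fixed x, y, z axes, in that order (R = Rz(yaw) Ry(pitch) Rx(roll)).
In Python, from cell import env gives the robot as it stands.
- The arm moves only by the shell command python3 -m crank 'ROWS'. ROWS is JSON, a list of rows, each a list of 5 numbers: the shift along the tool's x, y, z in mm, then the turn about the tool's z in degrees, then the finger opening in mm, from 0 to 95.1. In form: [[dx, dy, dz, yaw, grip], ...]. A call has 1 to 10 rows; each row is the pose to reach, as a shift and turn from the pose commanded when the call began, along the tool's axes at that moment; what a row does not reach only later rows make up. A row lasts 1/12 s, in which the tool goes at most 41.7 mm and 7.16 degrees, less where a joint would pass 70% of its speed; a pose out of reach is approached as far as the arm can. A call with a gripper value outside its range is refused whole. The fingers move at their own pace and stop on an object; the grip force is fixed at half the most. Time passes only in rows, so rows that repeat a pose let the fingers close. It gives the time, the measured TCP pose, the force, the opening and the grip force at its end, in the units of the state.
- env.state(): the state, without advancing time (a new reading comes with each control period).
- env.read_camera(name): name is "scene" or "side" or "wrist"; returns a dict with "img" (480x640x3 uint8, blue, green, red), "K" (3x3 intrinsics, pixels), "k1" (the pictures are not rectified: a ray, as slopes to the right and down, at radius r is drawn at 1 + k1 r^2 times it, then the intrinsics apply), "pose" (4x4, takes a point from camera to world coordinates). Camera axes: x right, y down, z forward; pixel columns grow to the right and rows downward; lengths in mm; the calibration is good to about 2 mm. A picture is of the moment at which its call begins. There is no depth.
- env.job_done(): hands the job in; it is judged then, once.
The state is a dict: "t": time; "joints": joint angles; "qvel": joint speeds; "tau": joint torques, N m; "eef_pos": TCP position; "tcp_rot": TCP orientation; "ft_force": force on the tool from outside, world axes, zero at the start; "moment": the same for the moment, N m; "opening": opening from 0.0 (shut) to 1.0 (fully open); "grip_force": force on a finger pad.
Only numpy, scipy, OpenCV 4.12 (cv2) and the standard library are available. Lean on these libraries where they do the work, as an engineer would, in place of code of your own. Each camera call takes 0.05 s, during which the arm holds its last target. There are 200 camera calls.

## Working session

There is one attempt and no reset: what is moved stays moved. The work goes in short steps, Python scripts to look and compute and a shell command to move; the robot and the scene stay as the last step left them, time stands still between calls to the robot, and variables do not carry over. Pictures are saved under pics/ and viewed, at most 10 in all, crops included, and the job is handed in when it is done.

```bash
mkdir -p pics; ls; cat > h.py <<'E'
import numpy as np, cv2
from cell import env
def shot(n,f):
    c=env.read_camera(n); cv2.imwrite('pics/'+f,c['img']); np.savez('pics/'+f[:-4]+'.npz',**{k:c[k] for k in('img','K','k1','pose')}); return c
def load(f): return dict(np.load('pics/'+f+'.npz'))
def ray(c,u,v):
    d=np.array([float(c['k1']),0,0,0,0]); p=cv2.undistortPoints(np.array([[[u,v]]],float),c['K'],d)[0,0]
    P=c['pose']; return P[:3,3],P[:3,:3]@np.array([p[0],p[1],1])
def onz(c,u,v,z):
    o,d=ray(c,u,v); return o+d*(z-o[2])/d[2]
def proj(c,p):
    P=np.linalg.inv(c['pose']); q=P[:3,:3]@np.array(p,float)+P[:3,3]; x=q[:2]/q[2]; x=x*(1+float(c['k1'])*(x@x)); return c['K'][:2,:2]@x+c['K'][:2,2]
def tri(c1,a,c2,b):
    o1,d1=ray(c1,*a);o2,d2=ray(c2,*b); A=np.stack([d1,-d2],1); s=np.linalg.lstsq(A,o2-o1,rcond=None)[0]
    p,q=o1+s[0]*d1,o2+s[1]*d2; return (p+q)/2,np.linalg.norm(p-q)
E
python3 -c "
from h import *
for n in('scene','side','wrist'):
    c=shot(n,n+'0.png'); print(n,c['pose'].round(2).tolist(),c['k1'])
print(env.state(),env.tips_ahead)"
```

```text
pics
scene [[0.8, -0.24, 0.54, -183.68], [-0.59, -0.36, 0.72, -1083.93], [0.02, -0.9, -0.44, 747.23], [0.0, 0.0, 0.0, 1.0]] -0.1995568107746271
side [[-0.98, -0.11, 0.18, 393.8], [-0.21, 0.49, -0.85, 793.47], [0.01, -0.87, -0.5, 602.11], [0.0, 0.0, 0.0, 1.0]] -0.08823757637351241
wrist [[0.26, 0.93, 0.26, 88.8], [0.97, -0.25, -0.07, 622.54], [-0.0, 0.27, -0.96, 382.9], [0.0, 0.0, 0.0, 1.0]] -0.062334373292565
{'t': 0.15, 'joints': array([ 1.20339166e+00,  4.91403895e-01,  1.55928030e+00, -6.55048887e-06,
        1.09170272e+00, -1.05619036e-01]), 'qvel': array([ 0.00061978, -0.00263575, -0.00139313,  0.00093925, -0.00103654,
        0.00080686]), 'tau': array([ 1.74017357e-03, -6.12898922e+01, -2.58277255e+01,  6.92410721e-02,
        4.72833181e-02, -6.51043388e-05]), 'eef_pos': array([161.69091338, 603.56887984, 233.21671149]), 'tcp_rot': array([-3.14080220e+00, -7.79557871e-05,  2.87981002e+00]), 'ft_force': array([-0.04722512, -0.40597002,  0.35291578]), 'moment': array([-0.02786769, -0.01583612,  0.0035646 ]), 'grip_force': 0.0, 'opening': 1.001063175434846} 19.0
```

View pics/scene0.png

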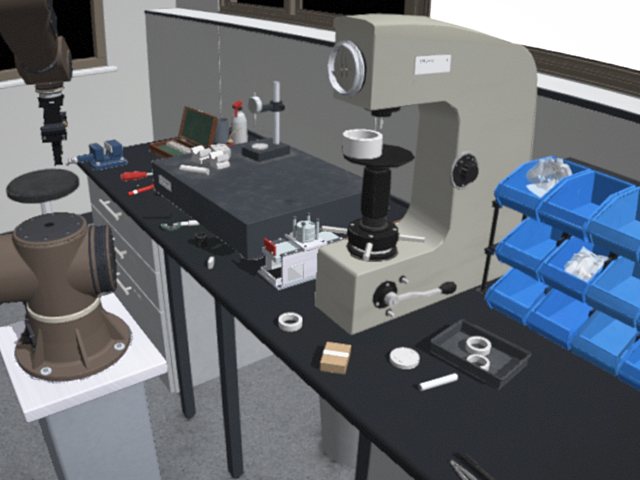

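View pics/side0.png

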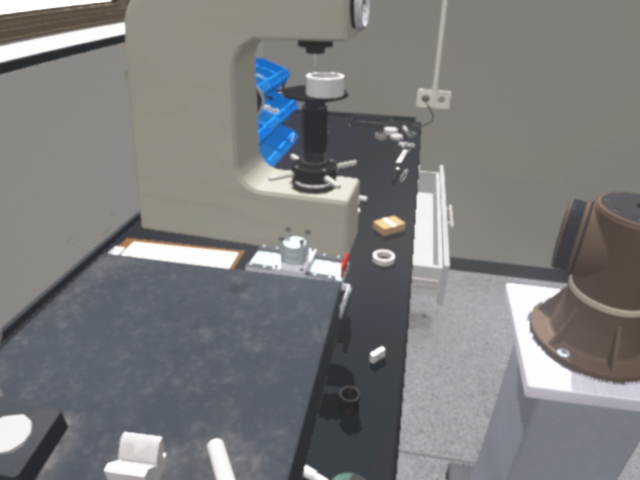

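The scene view shows the feeder at (295,255) with its red lip at (268,246). The side view shows the lip at (346,263) and the posts at (294,248). The granite plate is on the feeder's left and the tester on its right. Next I triangulate.

```bash
python3 - <<'E'
from h import *
S,D=load('scene0'),load('side0')
def red(c,box):
    x0,y0,x1,y1=box; h=cv2.cvtColor(c['img'],cv2.COLOR_BGR2HSV)
    m=(((h[...,0]<8)|(h[...,0]>172))&(h[...,1]>130)&(h[...,2]>60)).astype(np.uint8)
    k=np.zeros_like(m);k[y0:y1,x0:x1]=m[y0:y1,x0:x1]
    p=cv2.findNonZero(k)[:,0]; print(len(p),p.min(0),p.max(0),p.mean(0),cv2.minAreaRect(p)); return p.mean(0)
a=red(S,(250,225,290,270)); b=red(D,(330,240,360,290))
print(tri(S,a,D,b))
I=S['img'][210:300,240:360]; J=D['img'][225:295,235:365]
cv2.imwrite('pics/crop.png',np.vstack([cv2.resize(I,(440,330),interpolation=2),cv2.resize(J[:, :],(440,237),interpolation=2)]))
E
```

```text
97 [264 238] [274 254] [268.95876289 245.41237113] ((269.08197021484375, 245.90162658691406), (17.92516326904297, 7.938286781311035), 39.80556869506836)
55 [342 254] [348 269] [344.70909091 260.8       ] ((344.3532409667969, 261.156005859375), (4.0228705406188965, 15.8041353225708), 16.699243545532227)
(array([496.34122527,  -6.25601176, 100.38021263]), np.float64(1.9338334740871808))
```

View pics/crop.png

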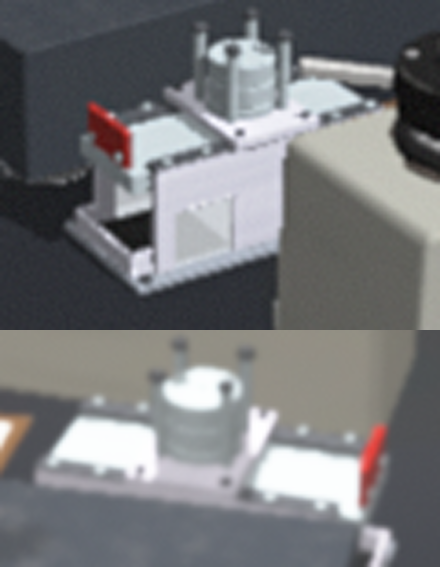

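```bash
python3 - <<'E'
from h import *
S,D=load('scene0'),load('side0')
s=lambda x,y:(240+x/3.667,210+y/3.667); d=lambda x,y:(235+x/3.385,225+(y-330)/3.385)
st=tri(S,s(240,50),D,d(203,388)); print('stack top',st)
# lip top edge ends: scene near-left (90,103)=+y end ; (130,133)=-y end
for z in (107,): print([onz(S,*s(*q),z).round(1) for q in((90,103),(130,133))], [onz(D,*d(*q),z).round(1) for q in((384,428),(370,455))])
p=env.state()['eef_pos']; print(p)
E
```

```text
stack top (array([600.20289351,  -8.41444723, 130.5374393 ]), np.float64(3.5190245918818124))
[array([500.4,  21.5, 107. ]), array([498.5, -30.3, 107. ])] [array([492.6, -24.1, 107. ]), array([496. ,   7.6, 107. ])]
[161.69091338 603.56887984 233.21671149]
```

```bash
python3 -m crank '[[-262,-247,-30,-13,0],[-262,-247,-30,-13,0],[-262,-247,-30,-13,0],[-262,-247,-30,-13,0],[-262,-247,-30,-13,0],[-262,-247,-30,-13,0],[-262,-247,-30,-13,0],[-262,-247,-30,-13,0],[-262,-247,-30,-13,0],[-262,-247,-30,-13,0]]'
```

```text
t: 0.98
eef_pos: [352.9, 294.1, 264.1]
tcp_rot: [-3.141, 0.001, 3.103]
ft_force: [-0.9, 0.4, -1.1]
opening: 0.355
grip_force: 0.0
```

```bash
python3 -m crank '[[-198,-295,0,0,0],[-198,-295,0,0,0],[-198,-295,0,0,0],[-198,-295,0,0,0],[-198,-295,0,0,0],[-198,-295,0,0,0],[-198,-295,0,0,0],[-198,-295,0,0,0],[-198,-295,0,0,0],[-198,-295,0,0,0]]'; python3 -c "
from h import *
c=shot('wrist','w1.png');print(c['pose'].round(2).tolist())"
```

```text
t: 1.82
eef_pos: [540.4, -7.4, 262.9]
tcp_rot: [-3.141, -0.0, 3.103]
ft_force: [-1.1, -0.2, -0.4]
opening: 0.006
grip_force: 0.0
[[0.04, 0.96, 0.27, 464.98], [1.0, -0.04, -0.01, -5.19], [0.0, 0.27, -0.96, 412.69], [0.0, 0.0, 0.0, 1.0]]
```

View pics/w1.png

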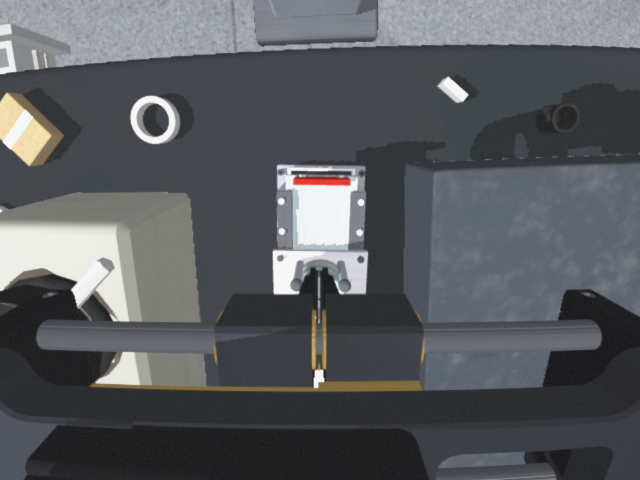

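The wrist view shows the red lip at about (322,181), the flat slide between rows 186 and 250, and the bridge plate's front edge at row 250. The closed fingers are at column 320. I measure the lip from here.

```bash
python3 - <<'E'
from h import *
c=load('w1'); D=load('side0'); S=load('scene0')
h=cv2.cvtColor(c['img'],cv2.COLOR_BGR2HSV); m=(((h[...,0]<8)|(h[...,0]>172))&(h[...,1]>130)&(h[...,2]>60)).astype(np.uint8)
m[:150]=0;m[220:]=0
p=cv2.findNonZero(m)[:,0]; lo,hi=p.min(0),p.max(0);print(lo,hi)
for u in (297,322,347):
    r=p[p[:,0]==u][:,1]; print(u,r.min(),r.max(),onz(c,u,r.min()-.5,107).round(1),onz(c,u,r.max()+.5,107).round(1))
print('ends',onz(c,lo[0]-.5,181,107).round(1),onz(c,hi[0]+.5,181,107).round(1))
for q in ((274,251),(367,250)): print('bridge',onz(c,*q,92).round(1))
print('lip z check, wrist x scene', tri(c,(322,181),S,(269,245)), 'x side',tri(c,(322,181),D,(344.7,260.8)))
E
```

```text
[294 177] [349 184]
297 177 184 [493.6 -25.2 107. ] [500.7 -25.6 107. ]
322 177 184 [494.5  -3.1 107. ] [501.5  -3.3 107. ]
347 178 184 [496.2  19.  107. ] [502.4  18.9 107. ]
ends [497.4 -28.5 107. ] [499.4  21.2 107. ]
bridge [566.7 -52.8  92. ]
bridge [569.2  38.7  92. ]
lip z check, wrist x scene (array([498.64145329,  -2.79806204,  98.85486163]), np.float64(1.569121530749105)) x side (array([497.81332758,  -3.27351264, 102.94939247]), np.float64(2.1262724557940054))
```

```bash
python3 -m crank '[[19,3,30,0,0],[19,3,70,0,0],[19,3,100,0,0],[19,3,115,0,0],[19,3,125,0,0],[19,3,125,0,0]]'; python3 -c "
from h import *
c=shot('wrist','w2.png')"
```

```text
t: 2.37
eef_pos: [518.7, 0.4, 137.1]
tcp_rot: [3.141, -0.003, 3.108]
ft_force: [0.4, 1.0, -0.2]
opening: 0.006
grip_force: 0.0
```

View pics/w2.png

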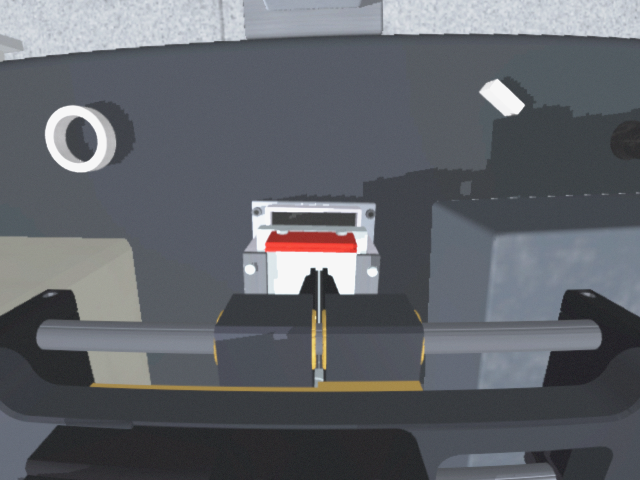

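The view shows the lip at (311,241) and the closed fingertips at (319,270) behind it, slightly left of centre. The slide between is clear.

```bash
python3 - <<'E'
from h import *
c=load('w2'); print(env.state()['eef_pos'])
print(onz(c,311,251,107),onz(c,311,236,107),onz(c,311,231,107)); print(onz(c,319,268,118), proj(c,[501.5,-3.5,107]))
E
python3 -m crank '[[0,-4,10,0,0],[0,-4,20,0,0],[0,-4,31,0,0],[0,-4,31,0,0],[0,-4,31,0,0]]'
```

```text
[5.19313606e+02 1.13389769e-01 1.38428815e+02]
[501.00963969  -3.74648196 107.        ] [492.435601    -3.40019601 107.        ] [489.62346061  -3.28683879 107.        ]
[5.07025827e+02 4.37867449e-01 1.18000000e+02] [311.4816751  251.83078806]
t: 2.83
eef_pos: [519.3, -4.8, 107.4]
tcp_rot: [3.141, -0.001, 3.107]
ft_force: [-0.8, 0.6, -0.3]
opening: 0.003
grip_force: 0.0
```

```bash
python3 -m crank '[[5,0,0,0,0],[10,0,0,0,0],[15,0,0,0,0],[21,0,0,0,0],[28,0,0,0,0],[35,0,0,0,0],[42,0,0,0,0],[49,0,0,0,0],[56,0,0,0,0],[62,0,0,0,0]]'
```

```text
t: 3.67
eef_pos: [457.8, -2.4, 108.3]
tcp_rot: [3.141, 0.003, 3.106]
ft_force: [4.7, 3.7, -0.8]
opening: 0.008
grip_force: 2.3
```

```bash
python3 -m crank '[[3,0,0,0,0],[6,0,0,0,0],[8,0,0,0,0],[9,0,0,0,0],[10,0,0,0,0],[10,0,0,0,0]]'
```

```text
t: 4.17
eef_pos: [451.9, -2.4, 108.5]
tcp_rot: [-3.141, 0.011, 3.106]
ft_force: [21.0, 6.9, -11.4]
opening: 0.005
grip_force: 10.3
```

```bash
python3 - <<'E'
from h import *
c=shot('wrist','w3.png'); S=shot('scene','scene3.png'); print(env.state()['eef_pos'],env.state()['ft_force'])
h=cv2.cvtColor(c['img'],cv2.COLOR_BGR2HSV); m=(((h[...,0]<8)|(h[...,0]>172))&(h[...,1]>130)&(h[...,2]>60)).astype(np.uint8); m[:150]=0
n,l,s,ce=cv2.connectedComponentsWithStats(m); i=1+s[1:,4].argmax(); print(s[i],ce[i])
u=ce[i][0]; v=s[i][1]+s[i][3]; print(onz(c,u,v,107))
I=cv2.resize(S['img'][200:300,225:365],(560,400),interpolation=2); J=cv2.resize(c['img'][150:350,200:440],(240,200))
o=np.zeros((400,800,3),np.uint8);o[:,:560]=I;o[:200,560:]=J;cv2.imwrite('pics/c3.png',o)
E
```

```text
[451.87734709  -2.37135986 108.53909773] [ 20.77128349   6.61164557 -10.45835682]
[ 270  253  106   28 2566] [322.50545596 266.90724864]
[440.20756102  -0.66970907 107.        ]
```

View pics/c3.png

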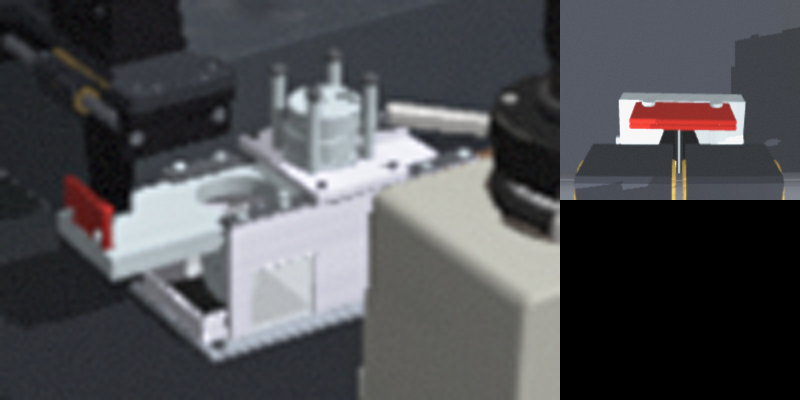

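The slide is drawn out: lip back is at x≈440, about 61 mm of travel with a steady 20 N at the stop. The pocket at (235,190) is empty and three discs remain. Next I back off, lift over the lip, and go in front of it.

```bash
python3 -m crank '[[-5,0,0,0,0],[-12,0,0,0,0],[-12,0,-20,0,0],[-12,0,-50,0,0],[-12,0,-50,0,0],[0,0,-50,0,0],[20,0,-50,0,0],[30,0,-50,0,0],[30,0,-50,0,0],[30,0,-50,0,0]]'; python3 -c "
from h import *
c=shot('wrist','w4.png');print(proj(c,[440,-1,107]),proj(c,[434,-1,107]),env.state()['eef_pos'])
S=shot('scene','scene4.png')
o=np.zeros((480,800,3),np.uint8);o[:,:400]=c['img'][:,120:520];o[:286,400:]=cv2.resize(S['img'][200:300,225:365],(400,286),interpolation=2);cv2.imwrite('pics/c4.png',o)"
```

```text
t: 5.1
eef_pos: [417.8, -1.3, 157.7]
tcp_rot: [3.142, 0.0, 3.107]
ft_force: [-0.5, -0.5, 0.5]
opening: 0.006
grip_force: 0.0
[321.06310175 299.85354543] [320.74721595 291.2867437 ] [418.28751721  -1.32232478 157.7353579 ]
```

View pics/c4.png

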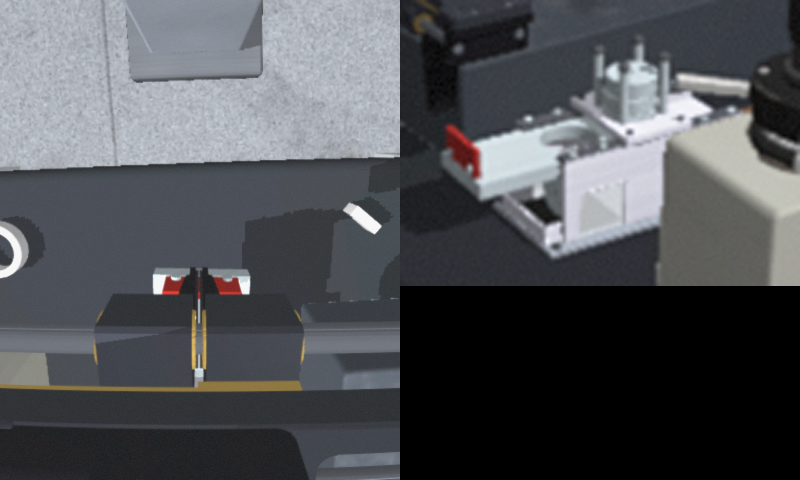

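The lip at (200,285) is just behind the fingertips, the slide is still fully out, and the pocket is empty. Now I go down in front of the lip.

```bash
python3 -m crank '[[3,0,10,0,0],[3,0,25,0,0],[3,0,40,0,0],[3,0,47,0,0],[3,0,47,0,0]]'
```

```text
t: 5.62
eef_pos: [414.5, -1.1, 109.4]
tcp_rot: [3.141, -0.002, 3.107]
ft_force: [-0.1, 0.5, -0.5]
opening: 0.003
grip_force: 0.0
```

```bash
python3 -m crank '[[-5,0,0,0,0],[-11,0,0,0,0],[-18,0,0,0,0],[-25,0,0,0,0],[-32,0,0,0,0],[-39,0,0,0,0],[-46,0,0,0,0],[-53,0,0,0,0],[-59,0,0,0,0],[-63,0,0,0,0]]'; python3 -m crank '[[-2,0,0,0,0],[-4,0,0,0,0],[-6,0,0,0,0],[-8,0,0,0,0],[-9,0,0,0,0],[-9,0,0,0,0]]'
```

```text
t: 6.45
eef_pos: [478.2, -3.4, 111.1]
tcp_rot: [-3.141, -0.0, 3.107]
ft_force: [-3.0, -2.0, -0.4]
opening: 0.005
grip_force: 1.6
t: 6.95
eef_pos: [485.0, -3.3, 110.7]
tcp_rot: [3.141, -0.004, 3.107]
ft_force: [-9.2, -0.6, 6.8]
opening: 0.004
grip_force: 4.6
```

```bash
python3 -m crank '[[-1,0,0,0,0],[-2,0,0,0,0],[-3,0,0,0,0],[-4,0,0,0,0],[-4,0,0,0,0],[-4,0,0,0,0]]'
```

```text
t: 7.45
eef_pos: [485.3, -3.2, 110.4]
tcp_rot: [3.141, -0.012, 3.107]
ft_force: [-25.7, -2.5, 19.1]
opening: 0.004
grip_force: 13.2
```

The force is now at 26 N with no movement, so the slide is against its home stop. I back off, lift clear and check.

```bash
python3 -m crank '[[6,0,0,0,0],[16,0,0,0,0],[20,0,0,0,0],[20,0,-20,0,0],[20,0,-55,0,0],[20,0,-90,0,0],[10,0,-125,0,0],[-20,0,-150,0,0],[-35,0,-150,0,0],[-35,0,-150,0,0]]'; python3 - <<'E'
from h import *
c=shot('wrist','w5.png'); S=shot('scene','scene5.png'); D=shot('side','side5.png'); print(env.state()['eef_pos'])
h=cv2.cvtColor(c['img'],cv2.COLOR_BGR2HSV); m=(((h[...,0]<8)|(h[...,0]>172))&(h[...,1]>130)&(h[...,2]>60)).astype(np.uint8); m[:100]=0
n,l,s,ce=cv2.connectedComponentsWithStats(m); i=1+s[1:,4].argmax(); print(s[i]); print(onz(c,ce[i][0],s[i][1]+s[i][3]-.5,107))
o=np.zeros((600,800,3),np.uint8);o[:300,:420]=cv2.resize(S['img'][200:300,225:365],(420,300),interpolation=2);o[300:,:420]=cv2.resize(D['img'][210:300,240:366],(420,300),interpolation=2);o[:300,420:]=c['img'][100:400,130:510];cv2.imwrite('pics/c5.png',o)
E
```

```text
t: 8.28
eef_pos: [528.1, -5.2, 262.1]
tcp_rot: [-3.141, 0.005, 3.107]
ft_force: [-0.5, 0.1, -0.4]
opening: 0.007
grip_force: 0.0
[524.39494027  -4.77999501 259.72611993]
[292 189  56   9 459]
[501.41713283  -3.97988579 107.        ]
```

View pics/c5.png

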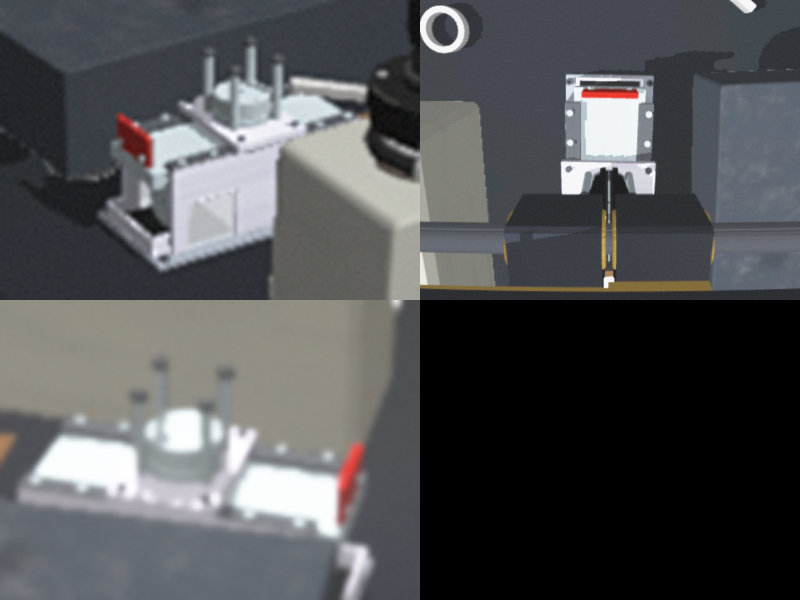

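The lip is back at x=501.4 (501.5 at the start), and the stack is one disc lower. I take one closer look at the tray for the disc at rest.

```bash
python3 - <<'E'
from h import *
o=[cv2.resize(load(f)['img'][235:295,250:310],(400,400),interpolation=2) for f in('scene0','scene5')]
cv2.imwrite('pics/c6.png',np.hstack(o))
E
```

```text
(no output)
```

View pics/c6.png

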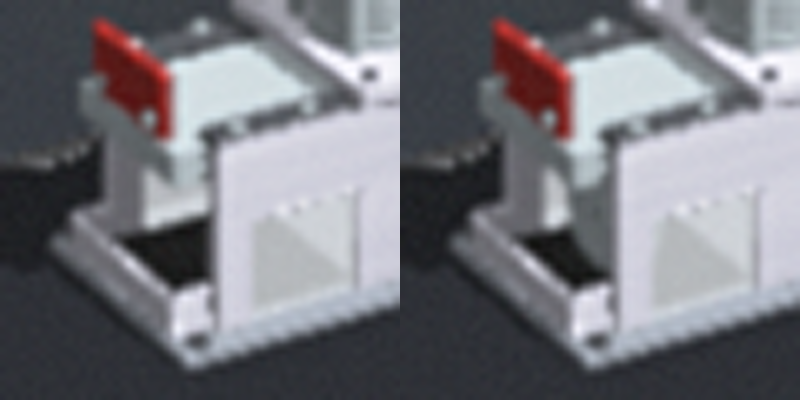

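```bash
python3 - <<'E'
from h import *
import time
c=load('scene5'); q=lambda x,y:(250+(x-400)/6.667,235+y/6.667)
R=np.array([[np.cos(-.035),-np.sin(-.035)],[np.sin(-.035),np.cos(-.035)]])
F=lambda p:(R.T@(p[:2]-np.array([601.4,-7.5]))).round(1)
print('bottom on floor',F(onz(c,*q(608,275),8)),F(onz(c,*q(580,235),8)),'upper-left edge if z=45',F(onz(c,*q(570,185),45)), 'check front wall corner inner floor',F(onz(c,*q(575,285),14)))
a=c['img']; b=env.read_camera('scene')['img']; d=load('scene4')['img']
x=slice(262,276),slice(274,282)
print(np.abs(a[x].astype(int)-b[x]).mean(),np.abs(a[x].astype(int)-d[x]).mean())
w=shot('wrist','w6.png')
E
```

```text
bottom on floor [-75.4  -8.8] [-68.5  22.9] upper-left edge if z=45 [-85.9   0.9] check front wall corner inner floor [-95.2 -17.6]
1.6785714285714286 3.205357142857143
```

The disc (right half, about (595,225)) is in the tray, tilted but fully inside the walls. Its bottom is at feeder x≈-72, and it has not moved between frames. The limits ask only for its centre inside the tray, below 50 mm and at rest, so I hand in.

```bash
python3 -c "
from cell import env
print(env.job_done())"
```

```text
the job is handed in; nothing more can be done
None
```

I drew the slide to its stop, one disc dropped into the catch tray (leaning inside it, not flat), I pushed the slide home with the stack one disc lower, and handed the job in; no verdict was returned.

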